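Rinse the milk jug on the jug rinser

ROBOT

A 6-joint arm with a two-finger parallel gripper is mounted at the origin on the work surface. World frame = base frame: x ahead of the robot, y to its left, z up, the work surface at z = 0. Lengths are in mm, angles in rad, forces in N, time in s.
With the tool pointing down it reaches from about 300 to 850 mm from the base axis. Payload 5.4 kg.
Tool frame: the origin (TCP) lies at the centre of the arm's flange, where the gripper is bolted on; the fingertips stand 173 mm ahead of it and the grasp point (between the pads) lies 155 mm ahead of it; z points along the fingers, x is the direction in which the jaws open and shut, and the axes are right-handed (so a half turn about z gives the same grasp; the last joint's range is limited). The gripper opens to 85 mm and grips with 20 to 120 N. Pads are 22 mm wide; open, the fingers measure 114 mm over their backs; the gripper's body (76 mm by 85 mm) begins 54 mm behind the grasp point. The pads swing forward as they close: fully open they stand 13 mm farther back than shut.
Start: joints at [1.002, 0.158, 1.597, -0, 1.386, -0.21], TCP at [201.921, 538.364, 404.699] pointing down, gripper open.
Joint ranges: [-2.91, 2.91], [-0.94, 2.29], [0.18, 2.7], [-1.29, 4.43], [0.17, 2.64], [-3, 3]. Speed limits (rad/s): [2.57, 2.57, 3.14, 3.14, 3.14, 3.14].

INTERFACE

Orientations are given as a unit quaternion [x, y, z, w].
In Python, from cell import bot gives the robot as it stands.
- The arm moves only by the shell command python3 -m handwheel 'ROWS' [FORCE]. ROWS is JSON, one flat list of numbers, 7 for each row, row after row: the shift along the tool's x, y, z in m, then the turn, a rotation vector about the tool's x, y, z in rad, then the finger opening in m, from 0 to 0.0854. In form: [x, y, z, rx, ry, rz, jaw, x, y, z, rx, ry, rz, jaw, ...]. A call has 1 to 5 rows; each row is the pose to reach, as a shift and turn from the pose commanded when the call began, along the tool's axes at that moment; what a row does not reach only later rows make up. A row lasts 1/12 s, in which the tool goes at most 41.7 mm and 7.16 degrees, less where a joint would pass 70% of its speed; a pose out of reach is approached as far as the arm can. A call with a gripper value outside its range is refused whole. The fingers move at their own pace and stop on an object; FORCE is the grip in N (left out, the last holds). Time passes only in rows, so rows that repeat a pose let the fingers close. It gives the time, the measured TCP pose, the force and the opening at its end, in the units of the state.
- bot.observe(): the state, without advancing time (a new reading comes with each control period).
- bot.read_camera(name): name is "side" or "top" or "wrist"; returns a dict with "frame" (400x640x3 uint8, red, green, blue), "range_z" (400x640 float32, mm along the optical axis (not along the pixel's ray), 0 where there is no reading), "intrinsics" (3x3 intrinsics, pixels), "pose" (4x4, takes a point from camera to world coordinates). Camera axes: x right, y up, looking along -z (the intrinsics and any distortion apply to the point x, -y, -z); pixel columns grow to the right and rows downward; lengths in mm; the calibration is good to about 2 mm. A picture is of the moment at which its call begins.
- bot.finish_job(): hands the job in, once; it reports no verdict.
The state is a dict: "clock": time; "joint_positions": joint angles; "dq": joint speeds; "joint_torque": joint torques, N m; "position": TCP position; "ee_rot": TCP orientation; "contact_force": force on the tool from outside, world axes, zero at the start; "torque": the same for the moment, N m; "opening": finger opening in mm.
Only numpy, scipy, OpenCV 4.12 (cv2) and the standard library are available. Lean on these libraries where they do the work, as an engineer would, in place of code of your own. Each camera call takes 0.05 s, during which the arm holds its last target.

TASK

Get the small milk jug (the one with the handle) ready for the next drink: lift it up off its drying peg, carry it still upside down to the jug rinser and set its mouth centrally on the black star, then push the star all the way down to its stop so the spray stays on. Finish with the jug still gripped in the hand and the star held fully down, and leave the other cups and containers as they are.

Things in the scene. Friction and masses are not known exactly. Their poses are not given: they have to be found in the camera images.
- jug: Small steel milk jug hanging mouth down, any yaw, 0.11-0.22 kg. Origin: centre of its flat outer base, now on top; z up; height 80 mm. Round, 62 mm diameter from z = 0 to -45 mm (grip here from above), 53 mm neck at z = -66, 58 mm rim. Bar handle stands out along +y to 61 mm from the axis (z = -10 to -68), pouring lip along -y to 42 mm near the rim.
- jug_mouth (a point): Centre of the jug's mouth, in the plane of its rim, 80 mm below the jug's origin as it hangs; same axes.
- rack: Drying rack fixed on the counter: grey tray 130 x 350 x 16 mm, long along its y; origin centre of underside, z up. Three pegs at y = -115, 0, +115 mm (x = 0): crossed wire hoops 38 mm wide, tops 106 mm above the counter. A vessel hangs on each, inner base on the peg top, its upper face 110 mm above the counter; it must rise 90 mm to clear the peg.
- rinser: Counter-top jug rinser fixed to the counter: steel drip tray 170 x 290 mm, 32 mm high, long along its y, with a slotted grate 28 mm above the counter and the black spray star in the middle. Origin: centre of its underside; z up.
- star_top (a point): Centre of the rinser's star, level with the tops of its arms; moves down with it. Unpressed it is 52 mm above the counter. Six flat arms 9 mm wide reach out to 47 mm radius; a low spray nozzle (13 mm radius, 7.5 mm high) in the middle goes inside the jug's mouth.
- star (a joint): How far the star is pressed down, in m: 0 = up (spray off), 0.008 = at its lower stop (spray fully on). A spring pushes it back up: about 4 N to start it, rising evenly to 12 N at the stop; it pops up when let go.
- beaker: Plain steel beaker without handle or lip, hanging mouth down on another peg: 58 mm diameter at the upper face widening to 70 mm at the mouth, 86 mm high; origin centre of the upper face. To be left alone.
- glass: Plain clear glass tumbler, hanging mouth down on the remaining peg: 54 mm diameter at the upper face widening to 66 mm at the mouth, 84 mm high; origin centre of the upper face. To be left alone.
- cup: White ceramic cup with handle standing upright on the counter beyond the work, 84 mm diameter, 62 mm high; origin centre of its underside. To be left alone.
- canister: White ceramic jar with a steel lid standing on the counter beyond the rinser, 80 mm diameter, 110 mm high; origin centre of its underside. To be left alone.

How it is judged (in metres and radians):
On the way:
1. the jug is in the gripper, lifted clear of its peg (its mouth above the peg tops), and touches the rack no more (height (world z) of jug_mouth above 0.11 m and contact force between jug and rack below 0.1 N and contact force between the fingers and jug above 1 N), for 0.2 s.
At the end, for the whole second after the job is handed in: The jug, gripped with fingers reaching down around it, mouth down within 0.15 rad, still, within 12 mm of centre on the star, presses it (over 5 N) at least 6.5 of its 8 mm down; the fingers do not touch the rinser, the jug not the rack; the other four things lie within 30 mm of their starts (value of joint star above 0.0065 m and contact force between jug and rinser above 5 N and contact force between the fingers and rinser below 0.5 N and contact force between the fingers and jug above 2 N and z of the grasp point in the frame of jug below 0.005 m and horizontal distance between jug_mouth and star_top below 0.012 m and angle between jug's own z axis and vertical below 0.15 rad and height (world z) of jug_mouth above 0.038 m and linear speed of jug below 0.02 m/s and contact force between jug and rack below 0.1 N and distance of each of beaker, glass, cup, canister from where it was at the start of the episode below 0.03 m); the arm keeps its last pose, push and grip.
It fails at once if another vessel on the rack is displaced by more than 40 mm or tipped (distance of any of beaker, glass from where it was at the start of the episode above 0.04 m or angle between any of beaker, glass's own z axis and vertical above 0.5 rad).
It fails at once if the cup or the canister is pushed more than 40 mm or knocked over (distance of any of cup, canister from where it was at the start of the episode above 0.04 m or angle between any of cup, canister's own z axis and vertical above 0.5 rad).
It also fails if it takes over 40 s, if anything falls off the work surface, if the arm or the gripper's body presses on something with over 40 N, if the wrist force passes 120 N, or if a joint passes its speed limit or range.

## Working session

There is one attempt and no reset: what is moved stays moved. The work goes in short steps, Python scripts to look and compute and a shell command to move; the robot and the scene stay as the last step left them, time stands still between calls to the robot, and variables do not carry over. Pictures are saved under pics/ and viewed, and the job is handed in when it is done.

```bash
ls; mkdir -p pics
cat > h.py <<'E'
import numpy as np, cv2
from cell import bot
def cam(n,f):
    d=bot.read_camera(n); np.savez(''+f+'.npz',**d)
    cv2.imwrite('pics/'+f+'.png',d['frame'][:,:,::-1]); return d
def load(f): return np.load(''+f+'.npz')
def ray(d,u,v):
    K=d['intrinsics'];P=d['pose']
    r=np.array([(u-K[0,2])/K[0,0],-(v-K[1,2])/K[1,1],-1.]);return P[:3,3],P[:3,:3]@r
def onz(d,u,v,z):
    o,r=ray(d,u,v);return o+r*(z-o[2])/r[2]
def pts(d):
    K=d['intrinsics'];P=d['pose'];Z=d['range_z'];v,u=np.mgrid[:400,:640]
    c=np.stack([(u-K[0,2])/K[0,0]*Z,-(v-K[1,2])/K[1,1]*Z,-Z],-1)
    w=c@P[:3,:3].T+P[:3,3]; w[Z==0]=np.nan; return w
E
python3 - <<'E'
from h import *
for n in ['side','top','wrist']:
    d=cam(n,n+'0'); print(n,d['intrinsics'].round(1).tolist(),d['pose'].round(3).tolist(),(d['range_z']>0).mean())
print(bot.observe())
E
```

```text
pics
side [[446.3, 0.0, 314.9], [0.0, 446.3, 192.8], [0.0, 0.0, 1.0]] [[0.779, 0.311, -0.544, 29.145], [-0.627, 0.36, -0.691, -694.52], [-0.02, 0.88, 0.475, 595.825], [0.0, 0.0, 0.0, 1.0]] 0.9960859375
top [[450.1, 0.0, 323.2], [0.0, 450.1, 207.5], [0.0, 0.0, 1.0]] [[-0.012, 0.982, -0.189, 419.174], [-1.0, -0.013, -0.005, 29.88], [-0.007, 0.189, 0.982, 1169.358], [0.0, 0.0, 0.0, 1.0]] 0.99599609375
wrist [[339.7, 0.0, 313.1], [0.0, 339.7, 198.8], [0.0, 0.0, 1.0]] [[0.352, -0.897, -0.269, 133.333], [0.936, 0.337, 0.101, 564.928], [-0.0, -0.287, 0.958, 373.176], [0.0, 0.0, 0.0, 1.0]] 0.99598828125
{'clock': 0.15, 'joint_positions': array([ 1.00190939e+00,  1.58901094e-01,  1.59796927e+00,  1.71711705e-05,
        1.38615238e+00, -2.10089203e-01]), 'dq': array([-4.66509354e-04, -1.31742954e-03, -5.57603134e-03, -8.89232885e-04,
       -2.24989591e-05, -1.83167436e-03]), 'joint_torque': array([ 6.30922386e-04, -3.96379066e+01, -3.31784141e+01, -3.23639661e-04,
        5.52432160e-03,  3.08197627e-05]), 'position': array([201.80298523, 538.19260637, 403.93150537]), 'ee_rot': array([ 8.21934016e-01,  5.69582270e-01, -6.62985114e-04,  2.67968867e-04]), 'contact_force': array([ 0.1969466 ,  0.21019211, -0.15186014]), 'torque': array([0.01771055, 0.00658937, 0.02384816]), 'opening': 85.09371613355873}
```

View pics/side0.png

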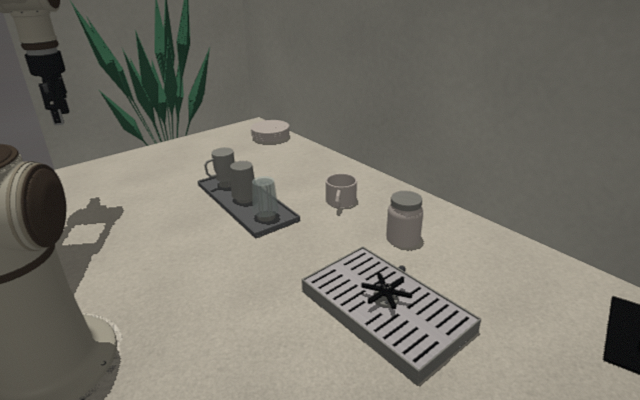

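View pics/top0.png

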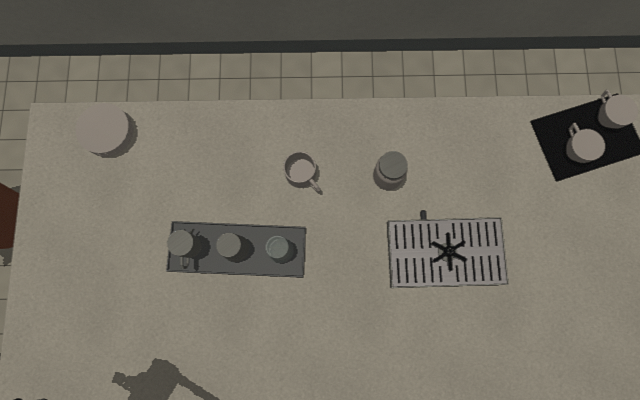

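View pics/wrist0.png

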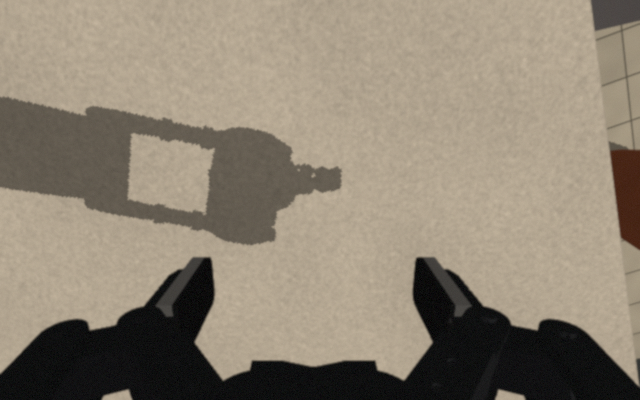

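The side view shows the jug at the far end of the rack (222,158) with its handle to the left. The beaker is in the middle and the glass is nearest; the black star is at (387,290). In the top view the jug is at (181,243), with its handle below at about (184,263), the beaker at (230,245), the glass at (278,247) and the star at (449,251). Next I'll measure these.

Run:
```python
from h import *
d=load('top0'); w=pts(d)
z=w[...,2]
def blob(m,name):
    n,l,s,c=cv2.connectedComponentsWithStats(m.astype(np.uint8))
    for i in range(1,n):
        if s[i,4]>15:
            p=w[l==i]; cs,_=cv2.findContours((l==i).astype(np.uint8),0,1); (cx,cy),r=cv2.minEnclosingCircle(cs[0])
            print(name,s[i].tolist(),c[i].round(1),'mean',p.mean(0).round(1),'std',p.std(0).round(1),'circ',round(cx,1),round(cy,1),round(r,1),onz(d,cx,cy,p[:,2].mean()).round(1))
roi=np.zeros((400,640),bool);roi[215:290,150:520]=1
print('table z',np.nanmedian(z[300:340,300:400]))
blob(roi&(z>100)&(z<125),'tops')
blob(roi&(z>30)&(z<100),'mid')
hsv=cv2.cvtColor(d['frame'],cv2.COLOR_RGB2HSV)
blob(roi&(hsv[...,2]<45)&(z>42),'star')
im=d['frame'][:,:,::-1]
cv2.imwrite('pics/z1.png',cv2.resize(im[215:295,155:315],None,fx=5,fy=5,interpolation=2))
cv2.imwrite('pics/z2.png',cv2.resize(im[205:295,375:515],None,fx=5,fy=5,interpolation=2))
d=load('side0');w=pts(d);z=w[...,2];roi[:]=0;roi[140:235,195:300]=1
blob(roi&(z>100)&(z<125),'tops-side')
roi[:]=0;roi[250:380,300:480]=1
blob(roi&(z>42)&(z<70),'star-side')
im=d['frame'][:,:,::-1]
cv2.imwrite('pics/z3.png',cv2.resize(im[140:240,195:305],None,fx=5,fy=5,interpolation=2))
```

```text
table z 1.6508967926215519
tops [167, 230, 28, 29, 563] [180.4 242.7] mean [542.4 373.3 111. ] std [15.8 16.   2.6] circ 180.5 243.8 14.3 [539.8 373.  111. ]
tops [217, 233, 26, 25, 502] [229.  244.8] mean [536.2 258.3 110.8] std [14.9 14.9  2.7] circ 229.2 244.9 12.9 [535.9 257.8 110.8]
tops [266, 236, 23, 23, 423] [277.1 246.9] mean [529.8 144.6 111.1] std [13.7 13.7  2.3] circ 277.2 246.8 11.6 [529.8 144.4 111.1]
mid [388, 217, 121, 71, 3432] [445.7 253.2] mean [ 516.9 -271.3   34.8] std [48.1 83.6  7.7] circ 448.5 252.0 67.6 [ 519.6 -278.5   34.8]
mid [472, 221, 7, 7, 16] [475.4 224.9] mean [ 587.9 -352.3   31.6] std [4.7 5.  1.2] circ 474.8 224.2 3.9 [ 589.7 -350.8   31.6]
mid [427, 222, 7, 10, 25] [429.4 227.3] mean [ 583.2 -234.8   31.6] std [7.  3.8 1.4] circ 429.0 226.7 4.7 [ 584.8 -233.9   31.6]
mid [479, 222, 13, 10, 53] [485.2 225.5] mean [ 586.  -377.    31.6] std [6.3 8.5 1.2] circ 485.0 225.3 6.0 [ 586.6 -376.5   31.6]
mid [407, 226, 8, 9, 26] [410.5 230.4] mean [ 575.9 -186.3   31.1] std [5.1 5.1 1.1] circ 410.5 230.2 4.5 [ 576.4 -186.6   31.1]
mid [180, 229, 22, 40, 
[... 482 characters left out ...]
305.7   31.9]
star [432, 233, 34, 38, 338] [448.8 251.3] mean [ 519.7 -274.    54.5] std [19.  19.   3.4] circ 448.6 251.4 18.6 [ 519.2 -273.5   54.5]
tops-side [211, 147, 22, 12, 212] [221.7 152.6] mean [539.1 370.3 107.4] std [16.2 17.3  2.6] circ 221.5 152.5 11.1 [538.9 370.8 107.4]
tops-side [230, 161, 22, 13, 226] [240.6 166.4] mean [532.1 254.9 107.5] std [15.2 15.9  2.7] circ 240.5 166.5 11.1 [531.5 254.5 107.5]
tops-side [252, 176, 22, 14, 244] [262.5 182. ] mean [526.  140.9 107.8] std [14.3 14.9  2.6] circ 262.5 182.0 10.9 [526.  141.  107.8]
star-side [361, 273, 51, 36, 692] [385.7 290.3] mean [ 516.  -277.4   51.4] std [20.5 20.4  3. ] circ 386.0 290.0 26.0 [ 516.8 -277.6   51.4]
```

View pics/z1.png

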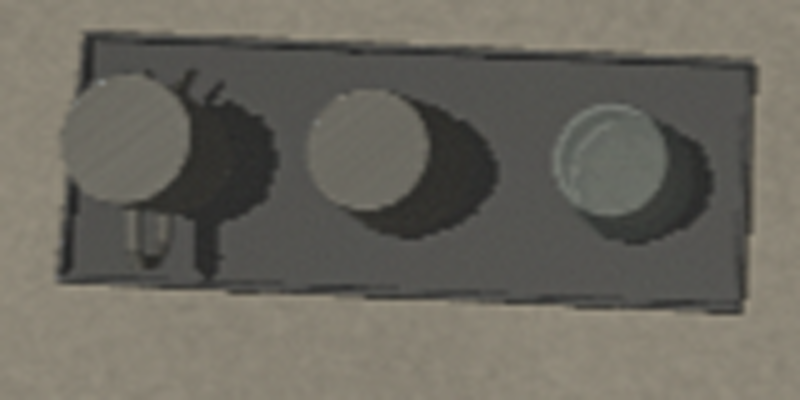

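View pics/z2.png

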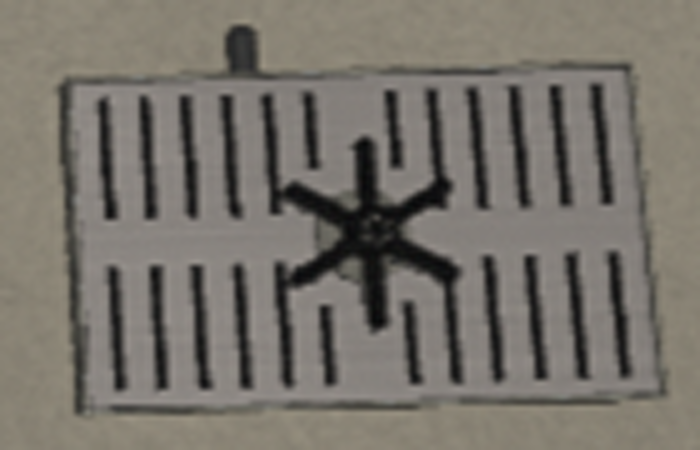

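View pics/z3.png

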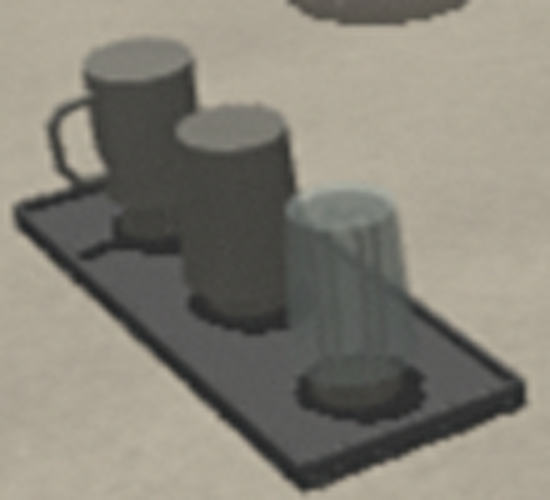

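Run:
```python
from h import *
for n,r in (('top0',(225,275,165,215)),('side0',(140,190,200,240))):
    d=load(n);w=pts(d);m=np.zeros((400,640),bool);m[r[0]:r[1],r[2]:r[3]]=1
    c=np.array([542.4,373.3]) if n=='top0' else np.array([539.1,370.3])
    v=w[...,:2]-c; R=np.hypot(v[...,0],v[...,1])
    m&=(w[...,2]>45)&(w[...,2]<102)&(R>42)&(R<70)
    p=w[m]; q=v[m]; a=np.degrees(np.arctan2(q[:,1],q[:,0]))%360
    print(n,m.sum(),np.percentile(a,[5,25,50,75,95]).round(1),p.mean(0).round(1),R[m].max())
o=bot.observe();from scipy.spatial.transform import Rotation as Ro
print(Ro.from_quat(o['ee_rot']).as_matrix().round(3))
```

```text
top0 47 [176.3 179.8 181.9 183.5 184.3] [496.  372.2  81.1] 58.19738931278606
side0 50 [174.4 176.4 177.3 178.8 181.1] [488.3 372.5  73.1] 57.30464996026957
[[ 0.351  0.936 -0.001]
 [ 0.936 -0.351 -0.001]
 [-0.001 -0.    -1.   ]]
```

```bash
python3 -m handwheel '[-0.004,0.04,0,0,0,-0.12,0.085, -0.008,0.08,0,0,0,-0.24,0.085, -0.012,0.12,0,0,0,-0.3587,0.085, -0.015,0.155,0,0,0,-0.3587,0.085, -0.018,0.188,0,0,0,-0.3587,0.085]' 40
```

```text
clock: 0.57
position: [373.5, 454.1, 404.4]
ee_rot: [0.707, 0.707, -0.0, 0.0]
contact_force: [-0.6, 1.0, -0.3]
opening: 84.9
```

```bash
python3 -m handwheel '[-0.018,0.036,0,0,0,0,0.085, -0.036,0.072,0,0,0,0,0.085, -0.054,0.108,0,0,0,0,0.085, -0.072,0.144,0,0,0,0,0.085, -0.0835,0.1694,0,0,0,0,0.085]'; python3 -m handwheel '[0,0,0,0,0,0,0.085]'
python3 - <<'E'
from h import *
d=cam('wrist','wrist1');print(bot.observe()['position'],d['pose'].round(3).tolist())
w=pts(d);z=w[...,2]
m=((z>100)&(z<125)).astype(np.uint8);m[250:]=0
n,l,s,c=cv2.connectedComponentsWithStats(m)
for i in range(1,n):
  if s[i,4]>100:
    p=w[l==i];cs,_=cv2.findContours((l==i).astype(np.uint8),0,1); (cx,cy),r=cv2.minEnclosingCircle(cs[0]);print(s[i],p.mean(0).round(1),np.median(p[:,2]),cx,cy,r,onz(d,cx,cy,110).round(1))
E
```

```text
clock: 0.98
position: [543.7, 369.7, 404.1]
ee_rot: [0.708, 0.706, -0.0, 0.0]
contact_force: [-0.1, 0.0, 0.5]
opening: 85.1
clock: 1.07
position: [545.3, 368.6, 403.8]
ee_rot: [0.709, 0.705, -0.0, 0.001]
contact_force: [0.4, -0.1, -0.3]
opening: 85.0
[543.14526471 370.12508585 403.74544113] [[0.006, -0.957, -0.289, 472.231], [1.0, 0.006, 0.002, 370.039], [-0.0, -0.289, 0.957, 373.036], [0.0, 0.0, 0.0, 1.0]]
[   0  139   79   69 4121] [529.3 152.1 109. ] 109.5885676161372 39.099449157714844 173.0497283935547 40.60751724243164 [529. 153. 110.]
[ 144  144   77   73 4296] [535.6 265.2 109.5] 109.84009078707618 181.791259765625 179.72329711914062 38.601924896240234 [535.2 265.2 110. ]
[ 286  148   77   78 4534] [542.3 378.1 110. ] 110.05986444534008 323.758056640625 186.6290283203125 38.62989807128906 [541.5 378.1 110. ]
```

View pics/wrist1.png

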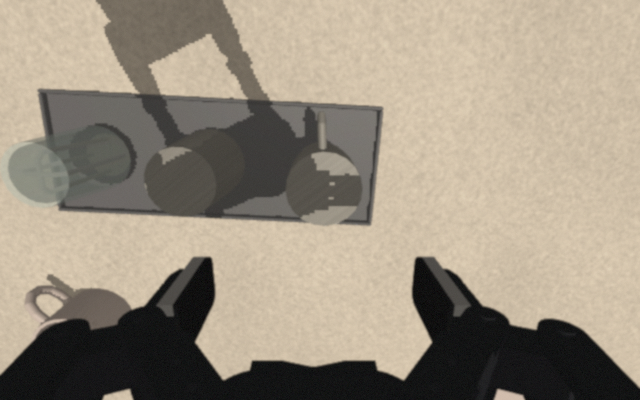

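The wrist view shows the jug at (324,187), with its handle pointing up the image towards -x, which puts it between the jaws. It places the jug about 6 mm further in y than the other two views did. The arm may not have settled yet, so I'll wait and measure again.

```bash
cat > jm.py <<'E'
from h import *
import sys
d=cam('wrist',sys.argv[1]);o=bot.observe();print(o['position'],o['ee_rot'].round(4),d['pose'].round(3).tolist())
w=pts(d);z=w[...,2]
m=((z>100)&(z<125)).astype(np.uint8);m[250:]=0
n,l,s,c=cv2.connectedComponentsWithStats(m)
for i in range(1,n):
  if s[i,4]>100:
    p=w[l==i];cs,_=cv2.findContours((l==i).astype(np.uint8),0,1); (cx,cy),r=cv2.minEnclosingCircle(cs[0]);print(s[i],p.mean(0).round(1),np.median(p[:,2]),cx,cy,r,onz(d,cx,cy,110).round(1))
E
python3 -m handwheel '[0,0,0,0,0,0,0.085,0,0,0,0,0,0,0.085,0,0,0,0,0,0,0.085]'; python3 jm.py wrist2
```

```text
clock: 1.37
position: [539.8, 372.9, 404.7]
ee_rot: [0.707, 0.708, -0.0, -0.0]
contact_force: [-0.2, -0.0, 0.3]
opening: 85.0
[539.89137187 372.88390768 404.82646862] [ 7.065e-01  7.077e-01 -0.000e+00 -1.000e-04] [[-0.001, -0.958, -0.288, 466.741], [1.0, -0.001, -0.002, 373.878], [0.001, -0.288, 0.958, 374.075], [0.0, 0.0, 0.0, 1.0]]
[   0  144   75   68 3991] [529.3 152.6 109. ] 109.57907894494025 36.0 177.0 40.31138610839844 [528.  153.9 110. ]
[ 140  150   76   72 4228] [535.5 265.3 109.5] 109.83411996471864 177.5 185.0 38.539039611816406 [534.5 265.7 110. ]
[ 280  157   77   75 4434] [542.2 378.1 109.9] 110.0702041986514 317.9178771972656 194.41964721679688 38.08664321899414 [542.3 378.2 110. ]
```

```bash
python3 -m handwheel '[0.001,0,0.03,0,0,0,0.085,0.003,0.0005,0.06,0,0,0,0.085,0.003,0.0005,0.085,0,0,0,0.085,0.003,0.0005,0.085,0,0,0,0.085,0.003,0.0005,0.085,0,0,0,0.085]'; python3 -m handwheel '[0,0,0,0,0,0,0.085,0,0,0,0,0,0,0.085,0,0,0,0,0,0,0.085]';python3 jm.py wrist3; cd pics; python3 -c "
import cv2;d=cv2.imread('side0.png')"; cd ..
python3 - <<'E'
from h import *
cam('side','side3'); cam('top','top3')
E
```

```text
clock: 1.83
position: [540.4, 375.3, 318.5]
ee_rot: [0.707, 0.707, -0.002, -0.001]
contact_force: [0.6, 0.2, 0.7]
opening: 85.0
clock: 2.08
position: [542.1, 375.4, 322.3]
ee_rot: [0.707, 0.707, 0.002, 0.001]
contact_force: [-0.0, -0.4, 0.4]
opening: 85.4
[541.99577544 375.26804486 321.90359415] [7.071e-01 7.071e-01 1.700e-03 6.000e-04] [[0.0, -0.957, -0.292, 469.116], [1.0, 0.001, -0.003, 376.53], [0.003, -0.292, 0.957, 291.43], [0.0, 0.0, 0.0, 1.0]]
[  62  166  111   84 7610] [532.  265.9 109.3] 109.82856200202974 117.42156982421875 214.2058868408203 56.1810417175293 [533.4 266.5 110. ]
[ 262  174  107   76 6625] [535.2 378.  109.8] 109.99504538740717 314.74493408203125 227.44859313964844 53.449302673339844 [541.6 378.  110. ]
```

View pics/wrist3.png

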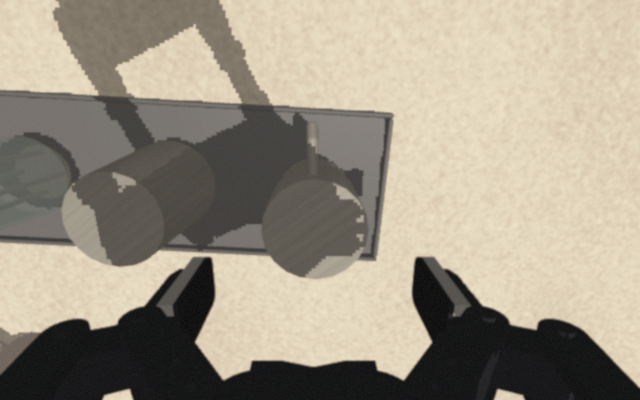

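View pics/side3.png

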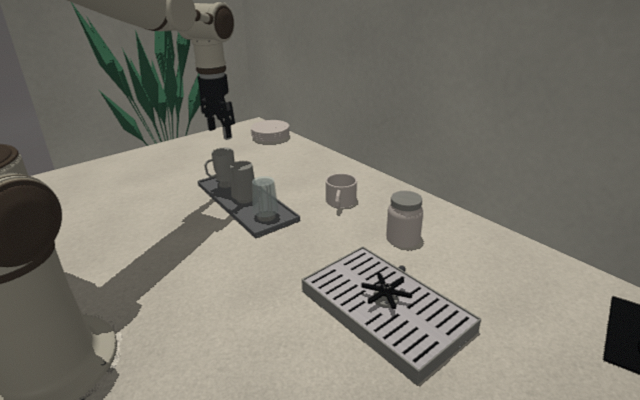

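The jug is at (315,228), centred between the jaws (mid column 313.5) to within 1–2 mm, and its top is at z = 110. The side view shows the gripper above it. I'll shift 2 mm and descend.

```bash
python3 -m handwheel '[0.002,0.0005,0.02,0,0,0,0.085,0.002,0.0005,0.04,0,0,0,0.085,0.002,0.0005,0.06,0,0,0,0.085,0.002,0.0005,0.075,0,0,0,0.085,0.002,0.0005,0.08,0,0,0,0.085]'; python3 -m handwheel '[0,0,0,0,0,0,0.085,0,0,0,0,0,0,0.085]';python3 - <<'E'
from h import *
cam('wrist','wrist4');cam('side','side4')
E
```

```text
clock: 2.65
position: [541.1, 376.5, 236.7]
ee_rot: [0.707, 0.707, -0.002, -0.001]
contact_force: [0.3, -0.4, -0.7]
opening: 85.2
clock: 2.82
position: [542.4, 377.1, 240.4]
ee_rot: [0.707, 0.707, 0.0, 0.0]
contact_force: [-0.1, 0.2, -0.4]
opening: 85.0
```

View pics/wrist4.png

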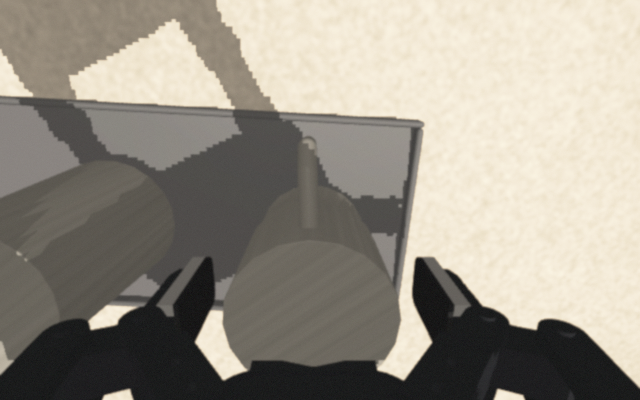

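View pics/side4.png

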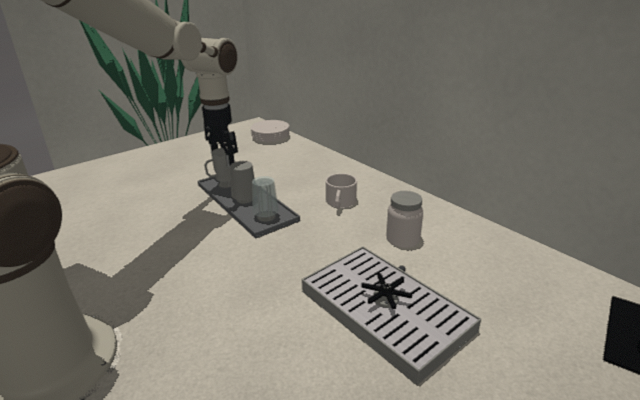

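The jug spans columns 224–400 (centre 312), between pads at 212 and 414, so it is centred. Closing now.

```bash
python3 -m handwheel '[0,0,0,0,0,0,0.05,0,0,0,0,0,0,0.05,0,0,0,0,0,0,0.05,0,0,0,0,0,0,0.05,0,0,0,0,0,0,0.05]' 60; python3 -m handwheel '[0,0,0,0,0,0,0.05,0,0,0,0,0,0,0.05,0,0,0,0,0,0,0.05]'
```

```text
clock: 3.33
position: [542.5, 377.4, 241.2]
ee_rot: [0.707, 0.707, 0.001, 0.0]
contact_force: [-1.9, 0.8, 6.3]
opening: 60.3
clock: 3.58
position: [542.5, 377.4, 241.2]
ee_rot: [0.707, 0.707, 0.001, 0.0]
contact_force: [-0.5, 1.1, 5.0]
opening: 60.4
```

Gripped at 60.4 mm. Lifting straight up.

```bash
python3 -m handwheel '[0,0,-0.01,0,0,0,0.05,0,0,-0.025,0,0,0,0.05,0,0,-0.04,0,0,0,0.05,0,0,-0.055,0,0,0,0.05,0,0,-0.07,0,0,0,0.05]'; python3 -m handwheel '[0,0,-0.02,0,0,0,0.05,0,0,-0.04,0,0,0,0.05,0,0,-0.06,0,0,0,0.05,0,0,-0.065,0,0,0,0.05,0,0,-0.065,0,0,0,0.05]';python3 -m handwheel '[0,0,0,0,0,0,0.05,0,0,0,0,0,0,0.05,0,0,0,0,0,0,0.05]';python3 - <<'E'
from h import *
cam('wrist','wrist5');cam('side','side5')
E
```

```text
clock: 4.0
position: [541.7, 376.7, 309.9]
ee_rot: [0.707, 0.707, -0.001, -0.0]
contact_force: [0.8, -1.0, -2.4]
opening: 60.0
clock: 4.42
position: [542.3, 377.1, 376.7]
ee_rot: [0.707, 0.707, 0.002, 0.001]
contact_force: [-0.5, -0.3, -2.2]
opening: 60.2
clock: 4.67
position: [541.6, 376.7, 372.5]
ee_rot: [0.707, 0.707, -0.002, -0.001]
contact_force: [-0.8, 0.4, -1.7]
opening: 60.0
```

View pics/wrist5.png

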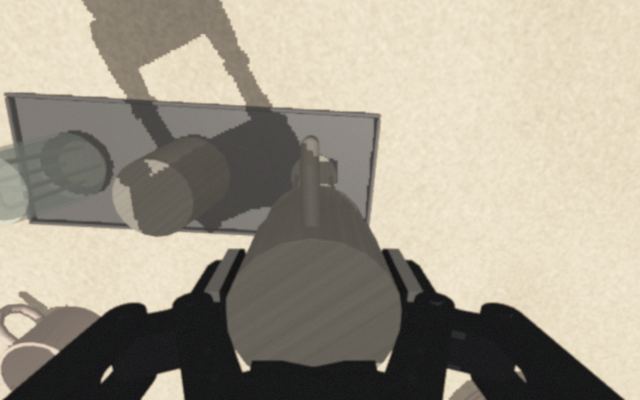

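View pics/side5.png

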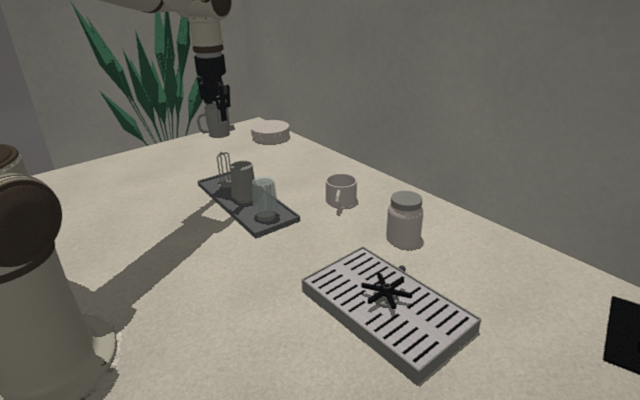

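The jug hangs upright in the grip, centred at column 313, and its mouth is clear above the empty peg; beaker and glass are unmoved. Now I'll carry it over, stopping short so the wrist camera can see the star.

```bash
python3 -m handwheel '[-0.025,0,0,0,0,0,0.05,-0.06,0,0,0,0,0,0.05,-0.095,0,0,0,0,0,0.05,-0.13,0,0,0,0,0,0.05,-0.165,0,0,0,0,0,0.05]'; python3 -m handwheel '[-0.036,-0.002,0,0,0,0,0.05,-0.072,-0.004,0,0,0,0,0.05,-0.108,-0.006,0,0,0,0,0.05,-0.144,-0.009,0,0,0,0,0.05,-0.18,-0.012,0,0,0,0,0.05]';python3 -m handwheel '[-0.036,-0.002,0,0,0,0,0.05,-0.072,-0.004,0,0,0,0,0.05,-0.108,-0.006,0,0,0,0,0.05,-0.144,-0.008,0,0,0,0,0.05,-0.165,-0.010,0,0,0,0,0.05]';python3 -m handwheel '[-0.018,0,0,0,0,0,0.05,-0.03,0,0,0,0,0,0.05,-0.04,0,0,0,0,0,0.05,-0.04,0,0,0,0,0,0.05,-0.04,0,0,0,0,0,0.05]';python3 -m handwheel '[0,0,0,0,0,0,0.05,0,0,0,0,0,0,0.05,0,0,0,0,0,0,0.05,0,0,0,0,0,0,0.05]';python3 - <<'E'
from h import *
d=cam('wrist','wrist6');cam('side','side6');print(d['pose'].round(3).tolist(),bot.observe()['position'])
E
```

```text
clock: 5.18
position: [541.6, 210.6, 374.2]
ee_rot: [0.707, 0.707, -0.0, -0.0]
contact_force: [-0.2, -0.6, -1.9]
opening: 59.7
clock: 5.6
position: [529.4, 30.4, 374.4]
ee_rot: [0.707, 0.707, -0.0, -0.0]
contact_force: [0.6, 0.0, -1.8]
opening: 60.1
clock: 6.02
position: [519.4, -136.2, 374.5]
ee_rot: [0.708, 0.706, -0.001, 0.0]
contact_force: [0.4, -0.3, -2.0]
opening: 60.2
clock: 6.43
position: [520.0, -172.7, 374.5]
ee_rot: [0.707, 0.707, 0.0, -0.0]
contact_force: [0.3, -0.4, -2.3]
opening: 59.9
clock: 6.77
position: [520.1, -172.4, 374.7]
ee_rot: [0.707, 0.707, 0.0, -0.0]
contact_force: [0.5, -0.6, -1.7]
opening: 60.0
[[-0.0, -0.958, -0.288, 446.97], [1.0, 0.0, -0.002, -171.318], [0.002, -0.288, 0.958, 344.079], [0.0, 0.0, 0.0, 1.0]] [ 520.0180331  -172.6334484   374.70922142]
```

View pics/wrist6.png

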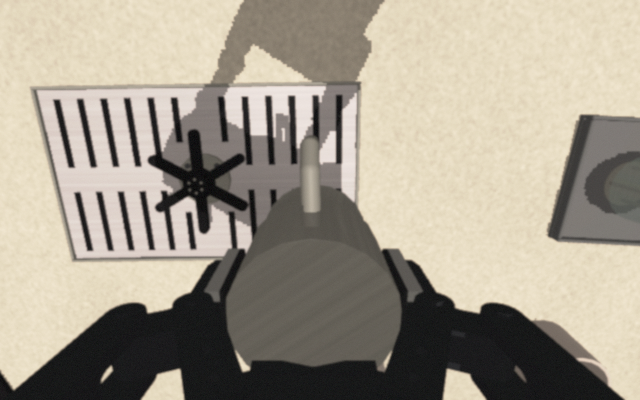

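View pics/side6.png

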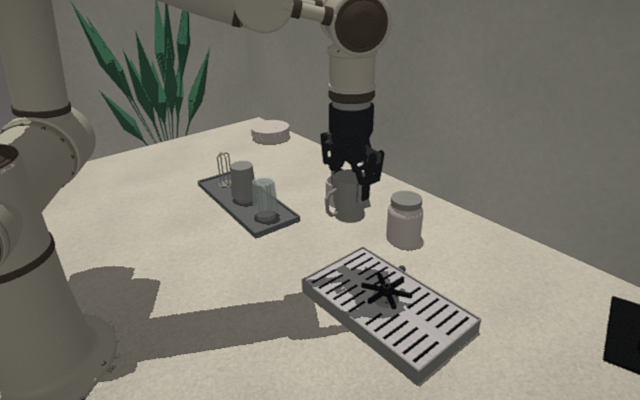

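The wrist view shows the whole star at about (198,182) with the jug steady in the grip. The side view shows the jug short of the rinser and nothing else disturbed. I'll compute the star centre and the jug base centre.

Run:
```python
from h import *
d=load('wrist6');w=pts(d);z=w[...,2]
m=np.zeros((400,640),bool);m[110:245,130:262]=1
for nm,mm in (('depth',m&(z>45)&(z<70)),('color',m&(d['frame'].max(2)<45)&(z>42))):
    n,l,s,c=cv2.connectedComponentsWithStats(mm.astype(np.uint8));i=1+np.argmax(s[1:,4])
    p=w[l==i];cs,_=cv2.findContours((l==i).astype(np.uint8),0,1);(cx,cy),r=cv2.minEnclosingCircle(cs[0])
    print(nm,s[i],'med z',np.median(p[:,2]).round(1),'mean',p.mean(0).round(1),cx,cy,r,onz(d,cx,cy,np.median(p[:,2])).round(1))
    h=np.hypot(*(p[:,:2]-p[:,:2].mean(0)).T);print('rmax',h.max().round(1))
# jug base
j=np.zeros((400,640),bool);j[235:400,225:403]=1
q=w[j&(z>235)&(z<260)];print('base z',np.median(q[:,2]),q.min(0).round(1),q.max(0).round(1))
mm=(j&(z>236)&(z<256)).astype(np.uint8);cs,_=cv2.findContours(mm,0,1);c=max(cs,key=cv2.contourArea)[:,0]
e=np.array([onz(d,u,v,np.median(q[:,2]))[:2] for u,v in c if 240<v<355])
A=np.c_[2*e,np.ones(len(e))];s=np.linalg.lstsq(A,(e**2).sum(1),rcond=None)[0];print('base circle',s[:2].round(1),np.sqrt(s[2]+s[0]**2+s[1]**2).round(1))
# both fixed views: residual of jug vs robot
print(bot.observe()['position'])
```

```text
depth [ 148  129  101  105 3338] med z 52.1 mean [ 518.7 -271.7   52.6] 197.90322875976562 181.2016143798828 55.46224594116211 [ 518.5 -272.6   52.1]
rmax 49.5
color [ 149  130   99  102 2742] med z 52.2 mean [ 518.3 -271.4   52.9] 198.0 182.0 54.129573822021484 [ 519.2 -272.6   52.2]
rmax 48.5
base z 243.5162881565555 [ 490.  -202.8  235. ] [ 541.1 -139.2  245.7]
base circle [ 519. -171.] 30.7
[ 520.0180331  -172.6334484   374.70922142]
```

Star top is at (518.7, -272.5, 52) and the jug base at (519, -171, 243.5), so the mouth is at about z = 163.5. I'll shift about 100 mm in -y and come down to just above the star.

```bash
python3 -m handwheel '[-0.02,0,0,0,0,0,0.05,-0.045,0,0,0,0,0,0.05,-0.07,0,0,0,0,0,0.05,-0.09,0,0.005,0,0,0,0.05,-0.100,-0.0005,0.015,0,0,0,0.05]'; python3 -m handwheel '[0,0,0.02,0,0,0,0.05,0,0,0.045,0,0,0,0.05,0,0,0.065,0,0,0,0.05,0,0,0.08,0,0,0,0.05,0,0,0.08,0,0,0,0.05]';python3 -m handwheel '[0,0,0,0,0,0,0.05,0,0,0,0,0,0,0.05,0,0,0,0,0,0,0.05,0,0,0,0,0,0,0.05]';python3 - <<'E'
from h import *
d=cam('wrist','wrist7');cam('side','side7');cam('top','top7')
im=cv2.imread('pics/side7.png');cv2.imwrite('pics/side7z.png',cv2.resize(im[180:380,290:490],None,fx=3,fy=3,interpolation=2))
im=cv2.imread('pics/top7.png');cv2.imwrite('pics/top7z.png',cv2.resize(im[190:310,380:520],None,fx=4,fy=4,interpolation=2))
E
```

```text
clock: 7.28
position: [519.7, -275.4, 361.0]
ee_rot: [0.708, 0.707, -0.0, 0.002]
contact_force: [0.3, -0.5, -1.4]
opening: 60.3
clock: 7.7
position: [518.0, -271.3, 274.8]
ee_rot: [0.707, 0.707, -0.0, -0.004]
contact_force: [0.3, 0.3, -3.3]
opening: 59.8
clock: 8.03
position: [519.9, -273.3, 281.3]
ee_rot: [0.707, 0.707, 0.0, 0.001]
contact_force: [0.1, -0.6, -2.2]
opening: 60.1
```

View pics/wrist7.png

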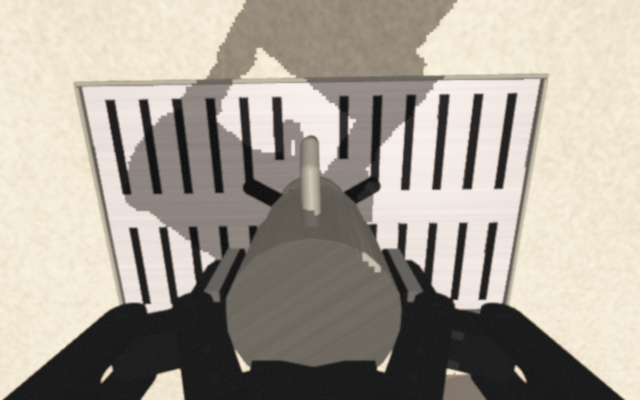

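View pics/side7z.png

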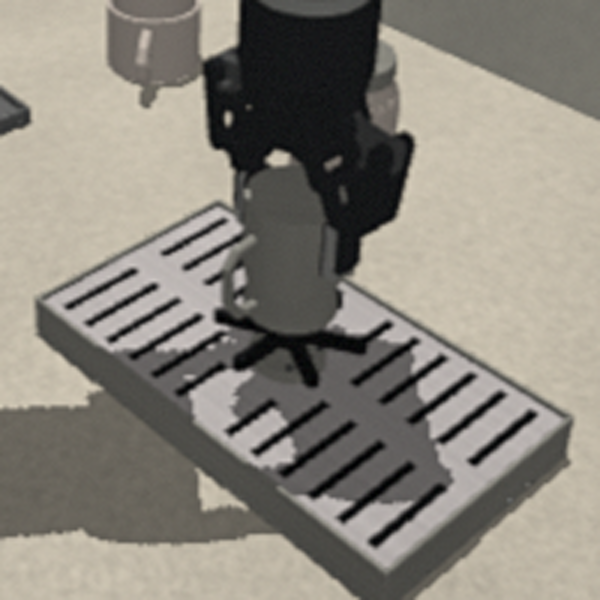

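The star arm tips show at (250,187) and (375,186), mid column 312.5, and the jug axis is at 313, so it is centred. The side view shows the mouth just above the star. Lowering to contact, then pressing.

```bash
python3 -m handwheel '[0,0,0.006,0,0,0,0.05,0,0,0.012,0,0,0,0.05,0,0,0.018,0,0,0,0.05,0,0,0.021,0,0,0,0.05,0,0,0.021,0,0,0,0.05]' 80; python3 -m handwheel '[0,0,0,0,0,0,0.05,0,0,0,0,0,0,0.05,0,0,0,0,0,0,0.05,0,0,0.002,0,0,0,0.05,0,0,0.002,0,0,0,0.05]'
```

```text
clock: 8.6
position: [519.6, -273.1, 258.7]
ee_rot: [0.707, 0.707, 0.0, -0.0]
contact_force: [-1.6, 2.2, 6.4]
opening: 59.7
clock: 9.02
position: [519.7, -273.1, 257.5]
ee_rot: [0.707, 0.707, 0.0, 0.0]
contact_force: [-1.8, 2.3, 7.6]
opening: 60.2
```

```bash
python3 -m handwheel '[0,0,0.002,0,0,0,0.05,0,0,0.004,0,0,0,0.05,0,0,0.004,0,0,0,0.05,0,0,0.004,0,0,0,0.05,0,0,0.004,0,0,0,0.05]'
```

```text
clock: 9.43
position: [519.9, -273.2, 255.2]
ee_rot: [0.707, 0.707, -0.0, 0.0]
contact_force: [-5.9, 3.7, 15.1]
opening: 60.2
```

```bash
python3 -m handwheel '[0,0,0.001,0,0,0,0.05,0,0,0.001,0,0,0,0.05,0,0,0.001,0,0,0,0.05,0,0,0.001,0,0,0,0.05,0,0,0.001,0,0,0,0.05]';python3 -m handwheel '[0,0,0,0,0,0,0.05,0,0,0,0,0,0,0.05,0,0,0,0,0,0,0.05]';python3 - <<'E'
from h import *
d=cam('wrist','wrist8');e=cam('side','side8');cam('top','top8')
im=cv2.imread('pics/side8.png');cv2.imwrite('pics/side8z.png',cv2.resize(im[180:380,290:490],None,fx=3,fy=3,interpolation=2))
w=pts(d);z=w[...,2]
m=np.zeros((400,640),bool);m[150:215,210:280]=1;m[150:215,350:420]=1
s=m&(d['frame'].max(2)<45)&(z>36)&(z<60);print('star z',np.median(z[s]),s.sum())
j=np.zeros((400,640),bool);j[235:356,225:403]=1
q=w[j&(z>110)&(z<140)];print('base z',np.percentile(q[:,2],[10,50,90]))
A=np.c_[q[:,:2],np.ones(len(q))];print('base plane',np.linalg.lstsq(A,q[:,2],rcond=None)[0])
s0=load('side0');w0=pts(s0)
for p in ((164,245),(182,262)): pass
print(bot.observe()['contact_force'],bot.observe()['position'],bot.observe()['clock'])
E
```

```text
clock: 9.85
position: [520.1, -273.2, 255.1]
ee_rot: [0.707, 0.707, -0.0, 0.0]
contact_force: [-7.0, 6.5, 21.1]
opening: 60.1
clock: 10.1
position: [520.0, -273.2, 255.2]
ee_rot: [0.707, 0.707, -0.0, 0.0]
contact_force: [-6.9, 5.8, 21.0]
opening: 60.2
star z 44.027957957376174 1022
base z [122.85376512 123.92513697 124.68673459]
base plane [3.74739451e-02 7.95867838e-03 1.06403890e+02]
[-7.22891306  5.32716149 21.28446564] [ 520.03417514 -273.22010969  255.16648705] 10.25
```

View pics/wrist8.png

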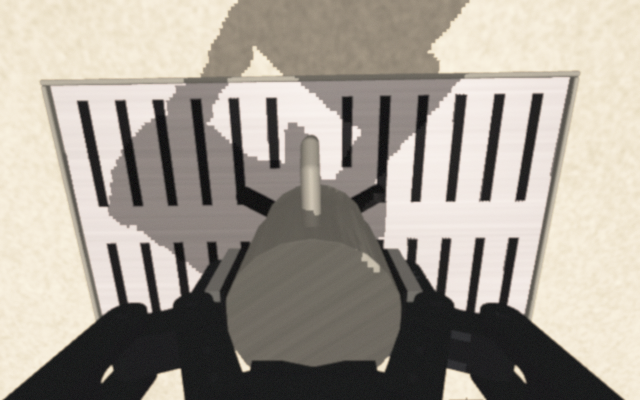

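View pics/side8z.png

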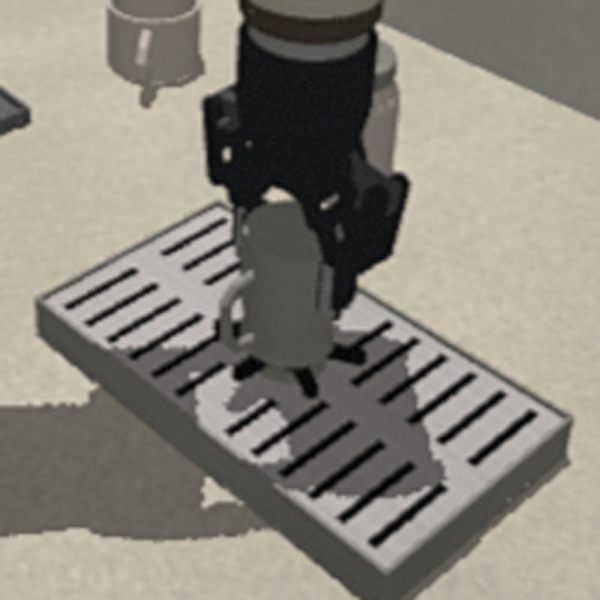

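View pics/top8.png

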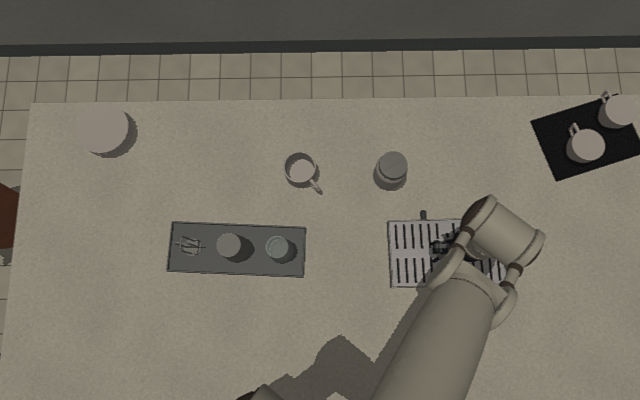

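The star arms are at z = 44.0 (started at 52, so down at the 8 mm stop). The arm tips at (240,192) and (384,190) are centred on the jug, and the cup, canister, beaker and glass are at the same pixels as at the start. Handing in.

```bash
python3 -c "
from cell import bot
print(bot.finish_job())"
```

```text
the job is handed in; nothing more can be done
None
```

I lifted the small milk jug straight up off its peg and carried it upside down to the rinser. I centred its mouth on the black star, pressed the star to its stop, and handed the job in at about 10.3 s. No verdict was reported.

**Last checks before handing in:**
- **Star:** it measured z = 44.0 mm against about 52 mm unpressed, so it is fully down. The push was about 21 N, more than the roughly 12 N the spring needs.
- **Jug:** its base was at z of about 124 mm and tilted about 0.04 rad by a rough plane fit, within the 0.15 limit. The arm was at rest with the jaws on the jug at 60 mm.
- **Centring:** left to right (y), the jug's axis and the midpoint of the visible star arms agreed within about 1 mm. Front to back (x), I relied on the measured positions, which should be within a few mm.
- **Other items:** in the top view the beaker, glass, cup and canister appeared where they were at the start.

**Disagreements:**
- **Camera offset:** the top, side and wrist cameras placed the jug 3–8 mm apart in y. I used close-up wrist views for both the grasp and the placing.
- **Sideways force:** about 7 N in x and 5–6 N in y remained under the press, with no movement seen.

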